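# Clamp the leak-test cell and hold the gauge selector on station three

## Task

The sample is in the leak-test cell and its cover is on: swing the red toggle-clamp handle down until it snaps over and clamps the cover. Then turn the black gauge-selector knob clockwise from its zero stop, counting the clicks, to the third stop and no further, letting it stand out while you turn it. There press it fully in so that the gauge reads, and finish while still holding it pressed in at the third stop, with the clamp shut and the things lying around left alone.

Things in the scene. Friction and masses are not known exactly. Their poses are not given: they have to be found in the camera images.
- rig: The leak-test rig, screwed to the bench (it does not move): aluminium base plate 280 (x) x 340 (y) x 12 mm; origin at the centre of the plate's underside, on the bench, x away from the robot at yaw 0, y left, z up. Left half: toggle clamp in front, steel test cell behind it (axis at x = 55, y = 90 mm). Right half: manifold block with the selector knob. A 6 mm pipe joins block and cell at z = 30.
- clamp_pivot (a point): The clamp handle's pivot, at x = -50, y = 90, z = 78 mm in the rig's frame (axes as the rig's); the handle swings about the level y axis through it. The bracket round it is 52 x 36 mm, centred at x = -36, y = 90, up to z = 92 mm.
- toggle (a joint): Clamp handle: straight, points to the rig's -x when shut; red sleeve 18 mm in diameter, 46 to 118 mm from the pivot. 0 = level, shut; grows as it swings up, open at about 1.13 rad. The hold-down bar (84 mm) on the bracket's far side rises and sinks with it. Over-centre: resists up to about 0.35 N m (4 N at the grip) down to 0.35 rad, then snaps shut and stays.
- clamp_grip (a point): Point on the axis of the red sleeve, 85 mm from the handle's pivot; its frame turns with the handle (-x along the handle to its free end, y along the pivot axis and level).
- block_top (a point): Centre of the top of the blue manifold block (74 x 74 mm, top 55 mm above the bench), at x = -20, y = -90 mm in the rig's frame. The selector knob stands on it, on a 72 mm aluminium dial 4 mm thick with a red zero mark and a black dot for each further stop.
- gauge (a point): Middle of the face of the round 63 mm pressure gauge, 113 mm behind the knob (rig x), face tilted up towards the robot; its top is 105 mm above the bench. Its red needle lifts as the knob is pressed in.
- clamp_bar: The clamp's steel hold-down bar, 14 mm wide, with a rubber foot (18 mm in diameter) on its spindle that comes down on the middle of the cover. Origin on the bar's pivot (rig x = -22, y = 90, z = 82 mm); x along the bar to its end, the foot 77 mm along x and 22 mm below. It rises to about 1.24 rad when the clamp is open.
- cover: Loose aluminium cover of the test cell, a disc 79 mm in diameter and 10 mm thick with a 26 mm boss 4 mm high; lies in the cell's 6 mm rim. Origin at the centre of its underside, at z = 46 mm.
- selector (a joint): Angle of the selector knob: 0 = zero stop (pointer at the red mark, towards the rig's +x), a hard end; grows clockwise seen from above. Clicks into a stop every 22.5 degrees (0.393 rad): first 0.393, second 0.785, third 1.178, fourth 1.571, on to 3.53. Each click resists with about 0.09 N m to half way, then pulls into the next stop: the torque changes sign at the crest and at the stop.
- plunger (a joint): How far the selector knob is pressed in (m), along the vertical: 0 = out, 0.006 = fully in, where the gauge reads. Spring: 4.5 N to start, 10 N fully in; it springs out when let go.
- knob: The selector's black grip bar, 46 x 14 mm and 28 mm high with a white pointer line on its top at the +x end, on a round skirt 48 mm in diameter and 8 mm thick. Origin on the turning axis, 59 mm above the bench when out; x along the bar to the pointer, z up. Skirt's top 17 mm above the origin, bar from 17 to 45 mm above it. Turns and sinks with the knob.
- knob_grip (a point): Point on the knob's axis 34 mm above knob's origin, the height to grip the bar across its 14 mm; frame as knob.
- wrench: Bystander: a steel wrench, 180 mm long, lying on the bench left of the rig; leave it alone. Origin under its middle.
- grease_jar: Bystander: a small jar with a white cap, 52 mm in diameter, 60 mm high, standing in front of the rig; leave it alone. Origin at the centre of its underside.
- spare_core: Bystander: a grey core sample 44 mm in diameter and 26 mm high, standing on the base plate; leave it alone. Origin at the centre of its underside.
- stopper_box: Bystander: an open cardboard box of black stoppers, 130 x 100 x 50 mm, right of the rig; leave it alone. Origin at the centre of its underside.
Mind the look-alikes: they are no part of the job. There is more than one size of the cover; the one meant has the size given above.

How it is judged:
By the outcome, as a careful person would: the job done as asked, in the order asked, and still so for the second after the job is handed in, while the arm keeps its last pose, push and grip.
It also fails if it takes over 64 s, if anything falls off the work surface, if the arm or the gripper's body presses on something with over 40 N, if the wrist force passes 120 N, or if a joint passes its speed limit or range.

## Robot

A 7-joint arm with a two-finger parallel gripper is mounted at the origin on the work surface. World frame = base frame: x ahead of the robot, y to its left, z up, the work surface at z = 0. Lengths are in mm, angles in rad, forces in N, time in s.
With the tool pointing down it reaches from about 400 to 875 mm from the base axis. Payload 4.4 kg.
Tool frame: the origin (TCP) lies midway between the tips of the shut fingers; the grasp point (between the pads) lies ctrl.grip_depth behind it (ctrl.grip_depth is the distance from the TCP to the grasp point, in mm); z points along the fingers, y is the line along which they close (so a half turn about z gives the same grasp; the last joint's range is limited). The gripper opens to 85 mm and grips with 20 to 120 N. Pads are 22 mm wide; open, the fingers measure 114 mm over their backs; the gripper's body (76 mm by 85 mm) begins 54 mm behind the grasp point. The pads swing forward as they close: fully open they stand 13 mm farther back than shut.
Start: joints at [-1.299, 0.628, 0.038, 1.517, -0.027, 0.996, -0.02], TCP at [215.395, 613.289, 231.313] pointing down, gripper open.
Joint ranges: [-3.06, 3.06], [-0.37, 2.12], [-1.25, 1.32], [0.18, 2.47], [-1.1, 4.24], [0.23, 1.98], [-2.94, 2.94]. Speed limits (rad/s): [2.57, 2.57, 3.14, 3.14, 3.14, 3.14, 3.14].

## Interface

Orientations are given as [roll, pitch, yaw] about the fixed x, y, z axes, in that order (R = Rz(yaw) Ry(pitch) Rx(roll)).
In Python, from cell import ctrl gives the robot as it stands.
- The arm moves only by the tool carry_out, never from a script. Its argument "deltas" is one flat list of numbers, 7 for each row, row after row: the turn, a rotation vector about the tool's x, y, z in degrees, then the shift along the tool's x, y, z in m, then the closure, from -1 (fully open) to 1 (shut). In form: [wx, wy, wz, dx, dy, dz, claw, wx, wy, wz, dx, dy, dz, claw, ...]. A call has 1 to 12 rows; each row shifts and turns the commanded pose from where the row before left it, along the tool's axes as they then stand; what a row does not reach is not made up. A row lasts 1/8 s, in which the tool goes at most 62.5 mm and 10.7 degrees, less where a joint would pass 70% of its speed; a pose out of reach is approached as far as the arm can. A call with a gripper value outside its range is refused whole. The fingers move at their own pace and stop on an object; the grip force is fixed at half the most. Time passes only in rows, so rows that do not move let the fingers close. It gives the time, the measured TCP pose, the force, the opening and the grip force at its end, in the units of the state.
- ctrl.read_state(): the state, without advancing time (a new reading comes with each control period).
- ctrl.get_image(name): name is "scene" or "top"; returns the picture (420x560x3 uint8, red, green, blue); there is no depth.
- ctrl.calibration(name): a dict with "mtx" (3x3 intrinsics, pixels), "R" (3x3) and "t" (3): a world point X has camera coordinates R X + t. Camera axes: x right, y down, z forward; pixel columns grow to the right and rows downward; lengths in mm; the calibration is good to about 2 mm. A picture is of the moment at which its call begins. calibration takes no time and is no camera call.
- ctrl.finish_job(): hands the job in; it is judged then, once.
The state is a dict: "clock": time; "qpos": joint angles; "qd": joint speeds; "tau": joint torques, N m; "eef_pos": TCP position; "tool_rot": TCP orientation; "force": force on the tool from outside, world axes, zero at the start; "torque": the same for the moment, N m; "width": finger opening in mm; "gripper_force": force on a finger pad.
Only numpy, scipy, OpenCV 4.12 (cv2) and the standard library are available. Lean on these libraries where they do the work, as an engineer would, in place of code of your own. Each camera call takes 0.05 s, during which the arm holds its last target. There are 200 camera calls.

## Working session

There is one attempt and no reset: what is moved stays moved. The work goes in short steps, Python scripts to look and compute and a tool call to move; the robot and the scene stay as the last step left them, time stands still between calls to the robot, and variables do not carry over. Pictures are saved under pics/ and viewed, at most 10 in all, crops included, and the job is handed in when it is done.

Besides the shell and the picture viewer there is one more tool, called in YAML: its name, and indented under it one key for each argument. carry_out: Moves the arm, as the interface text tells. Its arguments: {"type":"object","properties":{"deltas":{"type":"array"}},"required":["deltas"]}

```bash
mkdir -p pics; ls
python3 - <<'E'
from cell import ctrl
import cv2
for n in("scene","top"):
    cv2.imwrite(f"pics/{n}0.png",ctrl.get_image(n)[:,:,::-1]); print(ctrl.calibration(n))
s=ctrl.read_state();print(s,ctrl.grip_depth)
E
```

```text
pics
{'mtx': array([[436.4010212 ,   0.        , 279.99677052],
       [  0.        , 436.4010212 , 215.96109363],
       [  0.        ,   0.        ,   1.        ]]), 'R': array([[-7.71743042e-01,  6.35934409e-01,  3.22490009e-04],
       [ 5.37310167e-01,  6.52327930e-01, -5.34570908e-01],
       [-3.40162404e-01, -4.12378102e-01, -8.45123565e-01]]), 't': array([ 446.64802277, -301.73119815, 1129.62371395])}
{'mtx': array([[402.74245697,   0.        , 282.90157272],
       [  0.        , 402.74245697, 210.11738226],
       [  0.        ,   0.        ,   1.        ]]), 'R': array([[ 0.01066497, -0.99991744, -0.00716779],
       [-0.98916355, -0.00950003, -0.14651017],
       [ 0.14642998,  0.00865264, -0.98918319]]), 't': array([  28.07720354,  610.13218244, 1025.28405571])}
{'clock': 0.1, 'qpos': array([-1.29876906,  0.62925632,  0.03846381,  1.51826491, -0.02694855,
        0.99632828, -0.0199982 ]), 'qd': array([-9.66969165e-04, -7.17499167e-04,  8.75536502e-04, -3.39707267e-03,
       -3.12736305e-05, -1.52536203e-03,  8.68182137e-04]), 'tau': array([ 2.42364717e-03, -5.64532006e+01,  1.23004194e+00, -1.93973923e+01,
        1.12329482e-02,  5.45224335e-03, -1.02216944e-06]), 'eef_pos': array([215.24240151, 612.72526272, 230.48067316]), 'tool_rot': array([-3.13985540e+00,  7.22333587e-05,  2.80377990e+00]), 'force': array([-0.25005219, -0.81855176, -0.99263666]), 'torque': array([-0.00159742,  0.03154651, -0.04209278]), 'gripper_force': 0.0, 'width': 85.46670594318908} 18.700000000000003
```

View pics/scene0.png

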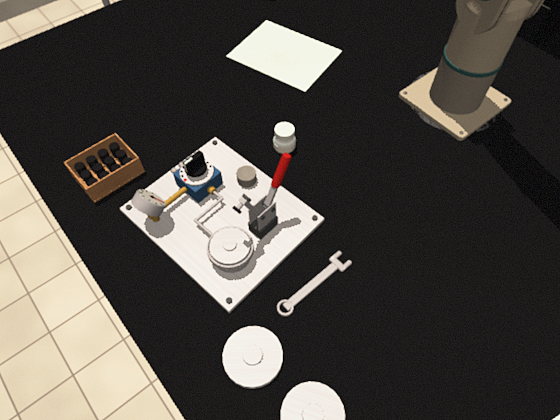

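View pics/top0.png

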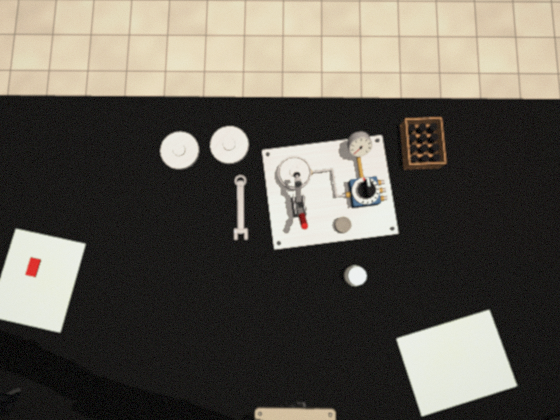

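```bash
cat > h.py <<'E'
import numpy as np, cv2
from cell import ctrl
def ray(n,uv,z):
    c=ctrl.calibration(n);R,t=c["R"],c["t"];o=-R.T@t
    d=(R.T@np.linalg.inv(c["mtx"])@np.c_[np.atleast_2d(uv),np.ones(len(np.atleast_2d(uv)))].T).T
    return o+d*((z-o[2])/d[:,2])[:,None]
def proj(n,X):
    c=ctrl.calibration(n);p=(c["mtx"]@(c["R"]@np.atleast_2d(X).T+c["t"][:,None])).T
    return p[:,:2]/p[:,2:]
E
python3 - <<'E'
from h import *
T=[]
for n,pt in(("top",(320,225)),("scene",(180,220))):
    im=cv2.imread(f"pics/{n}0.png");g=im.min(2)
    m=(g>90).astype('uint8')
    m=cv2.morphologyEx(m,cv2.MORPH_CLOSE,np.ones((3,3)))
    cs,_=cv2.findContours(m,0,2)
    for c in cs:
        if cv2.contourArea(c)>4000 and cv2.pointPolygonTest(c,pt,False)>=0:
            h=cv2.convexHull(c)[:,0].astype(float)
            w=ray(n,h,12)[:,:2].astype('float32')
            print(n,cv2.minAreaRect(w),cv2.contourArea(c)); 
            print(cv2.approxPolyDP(cv2.convexHull(c),8,True)[:,0].tolist())
    hsv=cv2.cvtColor(im,cv2.COLOR_BGR2HSV)
    r=((hsv[...,1]>150)&(hsv[...,2]>80)&((hsv[...,0]<8)|(hsv[...,0]>172))).astype('uint8')
    k,l,s,ce=cv2.connectedComponentsWithStats(r)
    print([(s[i].tolist(),ce[i].round(1).tolist()) for i in range(1,k) if s[i][4]>8])
    b=((hsv[...,1]>120)&(hsv[...,0]>95)&(hsv[...,0]<125)&(hsv[...,2]>50)).astype('uint8')
    k,l,s,ce=cv2.connectedComponentsWithStats(b)
    print('blue',[(s[i].tolist(),ce[i].round(1).tolist()) for i in range(1,k) if s[i][4]>30])
a=cv2.imread("pics/scene0.png")[130:270,120:330];b=cv2.imread("pics/top0.png")[120:260,255:410]
cv2.imwrite("pics/c.png",np.hstack([cv2.resize(a,(420*1,280),interpolation=2),cv2.resize(b,(310,280),interpolation=2)]))
E
```

```text
top ((677.6475219726562, -89.65788269042969), (300.2084045410156, 344.3359680175781), 7.936201572418213) 12487.0
[[381, 135], [398, 233], [274, 249], [262, 150]]
[([299, 213, 8, 16, 77], [302.8, 220.5]), ([26, 258, 14, 18, 160], [32.7, 266.6])]
blue []
scene ((669.563232421875, -92.60093688964844), (281.6758117675781, 350.4296569824219), 7.774107933044434) 17960.0
[[214, 137], [323, 217], [229, 311], [120, 209]]
[([272, 153, 20, 35, 338], [280.7, 169.4])]
blue [([174, 167, 47, 35, 405], [199.3, 185.3])]
```

View pics/c.png

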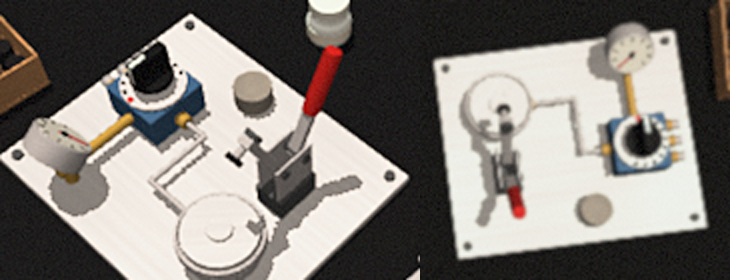

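```bash
cat >> h.py <<'E'
def tri(uvs):
    A=[];b=[]
    for n,uv in uvs:
        p,q=ray(n,[uv],0)[0],ray(n,[uv],100)[0];d=(q-p)/np.linalg.norm(q-p);P=np.eye(3)-np.outer(d,d);A.append(P);b.append(P@p)
    return np.linalg.lstsq(np.vstack(A),np.hstack(b),rcond=None)[0]
E
python3 - <<'E'
from h import *
cn={"top":[[381,135],[398,233],[274,249],[262,150]],"scene":[[120,209],[214,137],[323,217],[229,311]]}
M=np.array([[140,-170],[-140,-170],[-140,170],[140,170]],float)
for n in cn:
    g=cv2.cvtColor(cv2.imread(f"pics/{n}0.png"),6)
    w=ray(n,cn[n],12)[:,:2]
    a,b=M-M.mean(0),w-w.mean(0)
    H=a.T@b;yaw=np.arctan2(H[0,1]-H[1,0],H[0,0]+H[1,1])
    print(n,w.mean(0),yaw,w.round().tolist(), np.linalg.norm(b,axis=1).round(1))
h=tri([("top",(302.8,220.5)),("scene",(280.7,169.4))]);print("handle",h)
for c,yaw in(((675,-91),.138),):
    R=np.array([[np.cos(yaw),-np.sin(yaw)],[np.sin(yaw),np.cos(yaw)]])
    W=lambda x,y,z:np.r_[R@[x,y]+c,z]
    for nm,p in dict(knobtop=W(-20,-90,104),pivot=W(-50,90,78),grip=W(-50-82*np.cos(1.13),90,78+82*np.sin(1.13)),cover=W(55,90,60),dial=W(-20,-90,59),
      s1=W(125,155,12),s2=W(-125,155,12),s3=W(-125,-155,12),s4=W(125,-155,12)).items(): print(nm,p.round(1),proj("top",p).round(1),proj("scene",p).round(1))
    print('handle in rig',R.T@(h[:2]-c))
E
```

```text
top [669.68180989 -91.24431606] 0.13806383459240992 [[831.0, -239.0], [555.0, -278.0], [508.0, 57.0], [785.0, 95.0]] [218.8 219.4 219.5 218.8]
scene [669.28380444 -88.33456186] 0.14512935878348016 [[830.0, -234.0], [556.0, -275.0], [508.0, 57.0], [783.0, 99.0]] [216.5 218.5 217.2 218.9]
handle [568.26487544 -13.0982304  153.36624698]
knobtop [ 667.6 -182.9  104. ] [[368.8 184.9]] [[189.4 158.1]]
pivot [613.1  -8.7  78. ] [[299.5 207.1]] [[263.7 205.9]]
grip [578.4 -13.5 152.2] [[302.5 216.7]] [[275.5 172.3]]
cover [717.1   5.7  60. ] [[294.  169.5]] [[226.  244.9]]
dial [ 667.6 -182.9   59. ] [[365.4 188.5]] [[193.1 171.8]]
s1 [777.5  79.7  12. ] [[267.4 152.5]] [[225.5 301.7]]
s2 [529.9  45.3  12. ] [[278.6 241. ]] [[311.6 218.9]]
s3 [ 572.5 -261.7   12. ] [[391.7 226.5]] [[211.7 143.6]]
s4 [ 820.1 -227.3   12. ] [[376.9 138.7]] [[125.5 208.6]]
handle in rig [-95.00404983  91.84390583]
```

The camera shows:
- **Scene view:** the plate's corners are at (120,209), (214,137), (323,217) and (229,311). The red handle is at (281,169), raised, and the knob is at (194,160).
- **Top view:** the covers at (179,150) and (229,145) are spares lying off the rig. The one to clamp is in the cell at (295,172).
- **Rig pose:** centre is about (669.5, -90), yaw 0.14. Triangulating the handle gives a radius of 85 mm at 1.09 rad, which matches the description.

First I'll turn the tool to the rig's yaw with the fingers shut, then travel.

carry_out:
  deltas: [0,0,-9.15,0,0,0,1,0,0,-9.15,0,0,0,1,0,0,-9.15,0,0,0,1,0,0,0,-0.019,-0.045,0,1,0,0,0,-0.019,-0.045,0,1,0,0,0,-0.019,-0.045,0,1,0,0,0,-0.019,-0.045,0,1,0,0,0,-0.019,-0.045,0,1,0,0,0,-0.019,-0.045,0,1,0,0,0,-0.019,-0.045,0,1,0,0,0,-0.019,-0.045,0,1,0,0,0,-0.019,-0.045,0,1]

```text
clock: 1.6
eef_pos: [442.2, 234.9, 231.1]
tool_rot: [-3.141, -0.0, -3.0]
force: [0.1, -0.1, -0.6]
width: -0.0
gripper_force: 0.0
```

carry_out:
  deltas: [0,0,0,-0.0208,-0.044,0,1,0,0,0,-0.0208,-0.044,0,1,0,0,0,-0.0208,-0.044,0,1,0,0,0,-0.0208,-0.044,0,1,0,0,0,-0.0208,-0.044,0,1,0,0,0,-0.0208,-0.044,0,1,0,0,0,0,0,0,1,0,0,0,0,0,0,1]

```text
clock: 2.6
eef_pos: [601.7, -6.7, 230.7]
tool_rot: [3.14, -0.001, -3.0]
force: [-0.6, 0.6, -0.5]
width: 0.1
gripper_force: 0.0
```

Run:
```python
from h import *
s=ctrl.read_state();print(s["clock"],s["qpos"].round(2),s["eef_pos"],s["tool_rot"])
im=ctrl.get_image("scene")[:,:,::-1];cv2.imwrite("pics/s1.png",cv2.resize(im[60:270,130:410],(800,600)))
```

```text
2.6 [-0.    0.56 -0.05  1.66  0.03  0.93  1.65] [601.74603883  -6.69814697 230.7199925 ] [ 3.14044869e+00 -1.46016825e-03 -3.00019875e+00]
```

View pics/s1.png

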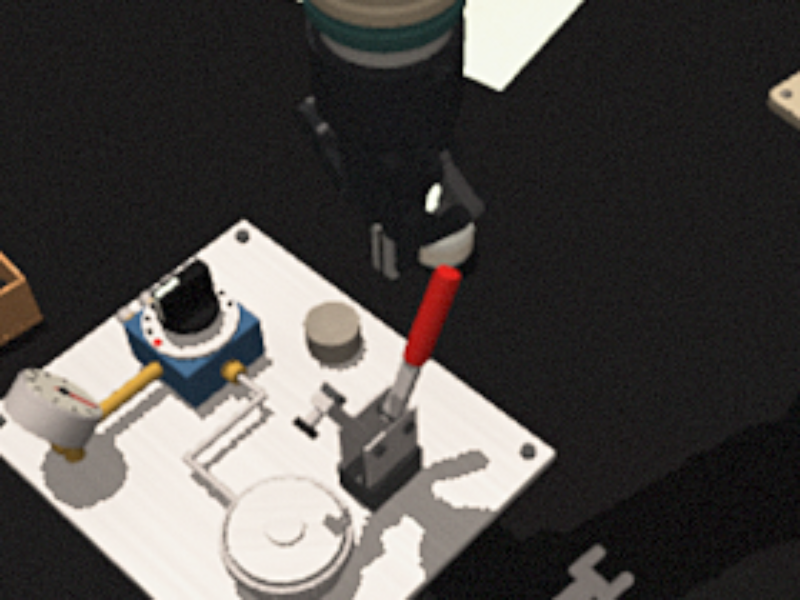

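The shut fingertips are at crop (385,255), above and behind the red sleeve at (432,315). The hold-down bar at (320,405) is clear. I'll lower behind the sleeve and start the swing.

carry_out:
  deltas: [0,0,0,0,0,0.021,1,0,0,0,0,0,0.021,1,0,0,0,0,0,0.021,1,0,0,0,0.008,0,0,1,0,0,0,0.008,0,0,1,0,0,0,0.01,0,0.005,1,0,0,0,0.01,0,0.005,1,0,0,0,0.0075,0,0.006,1,0,0,0,0.0075,0,0.006,1]

```text
clock: 3.78
eef_pos: [551.9, -14.6, 146.3]
tool_rot: [3.142, 0.001, -3.0]
force: [1.8, -0.2, 2.5]
width: 0.2
gripper_force: 1.6
```

carry_out:
  deltas: [0,0,0,0.006,0,0.0075,1,0,0,0,0.006,0,0.0075,1,0,0,0,0.0045,0,0.0085,1,0,0,0,0.0045,0,0.0085,1,0,0,0,0.003,0,0.009,1,0,0,0,0.003,0,0.009,1,0,0,0,0.001,0,0.006,1,0,0,0,0,0,0.005,1,0,0,0,0,0,0,1]

```text
clock: 4.9
eef_pos: [524.0, -18.5, 86.4]
tool_rot: [-3.141, -0.0, -3.0]
force: [-3.2, -0.2, 12.2]
width: -0.2
gripper_force: 6.4
```

Run:
```python
from h import *
im=ctrl.get_image("scene")[:,:,::-1];cv2.imwrite("pics/s2.png",cv2.resize(im[60:270,130:410],(800,600)))
```

```text
(no output)
```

View pics/s2.png

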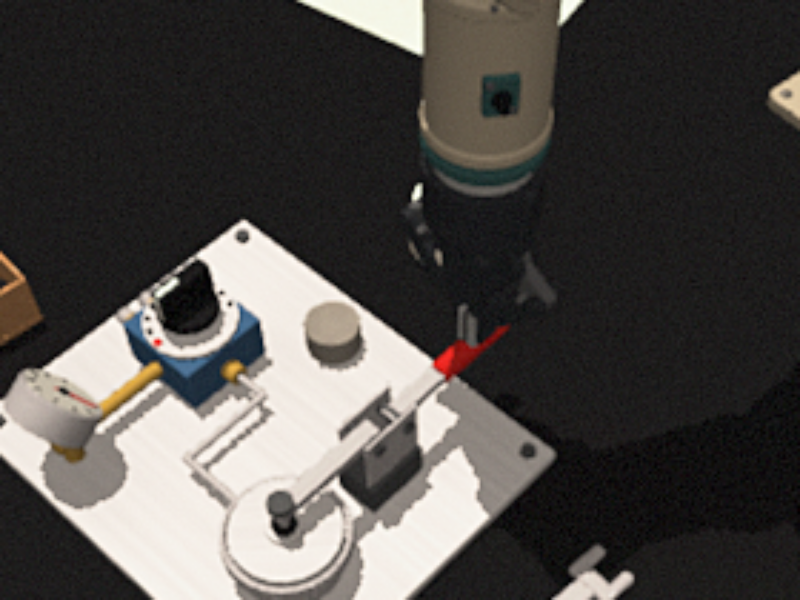

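The bar is down with its foot on the cover at crop (283,510). The handle is level, and the 12 N upward reaction shows it is on its stop. The knob still points at the red mark, crop (158,342). I'll lift and go to the knob.

carry_out:
  deltas: [0,0,0,0,0,-0.037,1,0,0,0,0,0,-0.037,1,0,0,0,0,0,-0.036,-0.2,0,0,0,-0.019,-0.0302,0,-0.2,0,0,0,-0.019,-0.0302,0,-0.2,0,0,0,-0.019,-0.0302,0,-0.2,0,0,0,-0.019,-0.0302,0,-0.2,0,0,0,-0.019,-0.0302,0,-0.2,0,0,0,-0.019,-0.0302,0,-0.2,0,0,0,0,0,0,-0.2]

```text
clock: 6.2
eef_pos: [663.4, -185.3, 194.6]
tool_rot: [-3.139, 0.0, -3.004]
force: [0.1, -0.8, -0.5]
width: 51.4
gripper_force: 0.0
```

Run:
```python
from h import *
from scipy.spatial import cKDTree
s=ctrl.read_state();print(s["eef_pos"],s["tool_rot"],s["width"],s["qpos"].round(2),s["force"],s["torque"])
im=cv2.imread("pics/top0.png"); im2=cv2.imread("pics/scene0.png")
p=np.array([662.3,-181.9]);print(proj("top",[662.3,-181.9,59]),proj("scene",[662.3,-181.9,59]),proj("top",[662.3,-181.9,104]),proj("scene",[662.3,-181.9,104]))
# dark grip-bar pixels around predicted knob, two views
for n,a in(("top",im),("scene",im2)):
    q=proj(n,[662.3,-181.9,90])[0].round().astype(int);c=a[q[1]-17:q[1]+17,q[0]-17:q[0]+17]
    m=((c.max(2)<55)).astype('uint8');k,l,st,ce=cv2.connectedComponentsWithStats(m)
    i=1+np.argmax(st[1:,4]);print(n,st[i],ce[i]+q-17)
ctrlim=np.hstack([cv2.resize(im[165:215,340:390],(400,400),interpolation=2),cv2.resize(im2[140:210,160:230],(400,400),interpolation=2)])
cv2.imwrite("pics/k.png",ctrlim)
```

```text
[ 663.43525181 -185.27477015  194.60318192] [-3.13943831e+00  4.97967313e-04 -3.00399040e+00] 51.354301653705704 [ 0.26  0.72 -0.05  1.43  0.04  0.99  1.91] [ 0.0788423 -0.8047214 -0.5004358] [-0.00451636  0.00781799 -0.00174048]
[[365.01842048 190.4388216 ]] [[195.42180872 170.85590481]] [[368.48209534 186.96941093]] [[191.82083306 157.15545698]]
top [  9  10  16  17 178] [365.89325843 190.04494382]
scene [ 10   6  21  26 358] [196.25139665 165.34636872]
```

View pics/k.png

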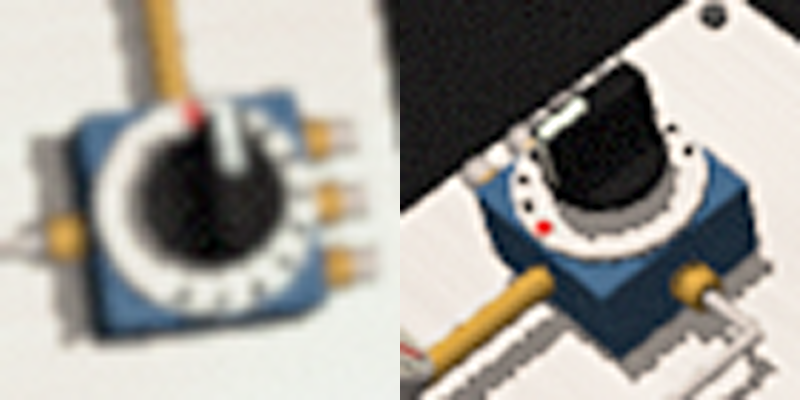

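Left crop: the dial is centred at crop (204,200), i.e. pixel (365.5,190), within about 1 px of the prediction. The red mark is at (190,113). In both views the pointer line lies along the rig's +x, so the knob is at zero. I'll go down and grip it.

carry_out:
  deltas: [0,0,0,0,0.0027,0.038,-0.2,0,0,0,0,0,0.038,-0.2,0,0,0,0,0,0.0375,-0.2,0,0,0,0,0,0,-0.2,0,0,0,0,0,0,1,0,0,0,0,0,0,1,0,0,0,0,0,0,1,0,0,0,0,0,0,1]

```text
clock: 7.2
eef_pos: [663.9, -181.1, 83.9]
tool_rot: [-3.138, 0.004, -3.001]
force: [1.4, -5.5, 4.4]
width: 12.8
gripper_force: 62.1
```

Run:
```python
from h import *
s=ctrl.read_state();print(s["eef_pos"],s["tool_rot"],s["width"],s["force"],s["torque"],s["qd"].round(3),s["gripper_force"])
```

```text
[ 663.90970019 -181.13441847   83.89496443] [-3.13828496  0.00408628 -3.00124282] 12.782318220753643 [ 1.3918116  -5.52133256  4.36047308] [-0.89958743 -0.36260195 -0.01717937] [-0.001  0.006  0.001  0.001  0.    -0.005 -0.001] 62.13428556919098
```

carry_out:
  deltas: [0,0,0,0,-0.0015,-0.0015,1,0,0,0,0,0,0,1,0,0,0,0,0,0,1]

```text
clock: 7.58
eef_pos: [663.9, -181.2, 84.0]
tool_rot: [-3.14, 0.003, -3.0]
force: [4.4, -3.5, 4.2]
width: 12.5
gripper_force: 62.1
```

Run:
```python
from h import *
s=ctrl.read_state();print(s["eef_pos"],s["tool_rot"],s["width"],s["force"],s["torque"],s["gripper_force"])
```

```text
[ 663.90928927 -181.15168428   84.00211865] [-3.14028273e+00  3.02635732e-03 -3.00033255e+00] 12.541497449426616 [ 4.37189998 -3.54781175  4.24788651] [-7.66823362e-01 -9.01315033e-01 -2.20909506e-04] 62.12460279464722
```

carry_out:
  deltas: [0,0,0,0,-0.002,-0.002,1,0,0,0,0,0,0,1,0,0,0,0,0,0,1]

```text
clock: 7.95
eef_pos: [663.8, -181.3, 84.5]
tool_rot: [3.14, 0.002, -2.999]
force: [5.1, -2.2, -1.8]
width: 12.9
gripper_force: 61.2
```

Run:
```python
from h import *
s=ctrl.read_state();print(s["eef_pos"],s["tool_rot"],s["width"],s["force"],s["torque"],s["gripper_force"])
```

```text
[ 663.82228619 -181.28986821   84.45953504] [ 3.14032871e+00  1.93914928e-03 -2.99946371e+00] 12.869054105002848 [ 5.11031132 -2.21573072 -1.76794449] [-0.29797349 -1.33112501 -0.00907037] 61.24959468841553
```

carry_out:
  deltas: [0,0,0,-0.001,-0.001,0,1,0,0,5.5,0,0,0,1,0,0,6,0,0,0,1]

```text
clock: 8.32
eef_pos: [664.0, -181.6, 84.4]
tool_rot: [3.139, -0.001, 3.08]
force: [3.4, -0.6, -2.1]
width: 12.4
gripper_force: 61.3
```

```bash
cat > st.py <<'E'
from h import *
s=ctrl.read_state();y=s["tool_rot"][2]
print("deg",round(np.degrees((-3.0012-y+np.pi)%(2*np.pi)-np.pi),2),s["eef_pos"].round(1),"F",s["force"].round(1),"T",s["torque"].round(3),s["width"],s["clock"])
E
python3 st.py
```

```text
deg 11.57 [ 664.  -181.6   84.4] F [ 3.4 -0.6 -2.1] T [ 0.039 -0.983 -0.038] 12.447281342503443 8.325
```

carry_out:
  deltas: [0,0,5.5,0,0,0,1,0,0,5.5,0,0,0,1,0,0,0,0,0,0,1]

```text
clock: 8.7
eef_pos: [664.0, -181.9, 84.5]
tool_rot: [3.14, -0.001, 2.892]
force: [5.3, 0.0, -3.4]
width: 12.8
gripper_force: 61.1
```

```bash
python3 st.py
```

```text
deg 22.34 [ 664.  -181.9   84.5] F [ 5.3  0.  -3.4] T [ 0.058 -1.159  0.025] 12.763894066457649 8.7
```

carry_out:
  deltas: [0,0,5.5,0,0,0,1,0,0,0,0,0,0,1]

```text
clock: 8.95
eef_pos: [663.9, -182.1, 84.5]
tool_rot: [3.14, -0.001, 2.797]
force: [5.1, -0.2, -4.4]
width: 12.8
gripper_force: 60.8
```

```bash
python3 st.py
```

```text
deg 27.77 [ 663.9 -182.1   84.5] F [ 5.1 -0.2 -4.4] T [ 0.189 -1.255  0.056] 12.761902753670926 8.95
```

carry_out:
  deltas: [0,0,5.5,0,0,0,1,0,0,5.5,0,0,0,1,0,0,0,0,0,0,1]

```text
clock: 9.32
eef_pos: [663.8, -182.5, 84.5]
tool_rot: [3.141, -0.001, 2.605]
force: [5.0, 0.2, -5.9]
width: 12.6
gripper_force: 60.7
```

```bash
python3 st.py
```

```text
deg 38.77 [ 663.8 -182.5   84.5] F [ 5.   0.2 -5.9] T [ 0.084 -1.302 -0.061] 12.587808647202774 9.325
```

carry_out:
  deltas: [0,0,6,0,0,0,1,0,0,0,0,0,0,1]

```text
clock: 9.57
eef_pos: [663.8, -182.6, 84.5]
tool_rot: [3.141, -0.001, 2.501]
force: [5.0, -0.2, -6.0]
width: 12.8
gripper_force: 60.6
```

```bash
python3 st.py
```

```text
deg 44.72 [ 663.8 -182.6   84.5] F [ 5.  -0.2 -6. ] T [ 0.107 -1.344 -0.024] 12.837387891087037 9.575
```

Torque went positive (+0.056), then negative (-0.061), then about 0 at 44.7°. That is the second click. One more to go.

carry_out:
  deltas: [0,0,5.5,0,0,0,1,0,0,0,0,0,0,1]

```text
clock: 9.82
eef_pos: [663.7, -182.7, 84.5]
tool_rot: [3.142, -0.001, 2.406]
force: [4.6, -0.4, -7.2]
width: 12.8
gripper_force: 60.5
```

```bash
python3 st.py
```

```text
deg 50.17 [ 663.7 -182.7   84.5] F [ 4.6 -0.4 -7.2] T [ 0.03  -1.366  0.082] 12.831764641054631 9.825
```

carry_out:
  deltas: [0,0,5.5,0,0,0,1,0,0,5.8,0,0,0,1,0,0,0,0,0,0,1]

```text
clock: 10.2
eef_pos: [663.5, -183.0, 84.5]
tool_rot: [-3.141, -0.001, 2.209]
force: [4.5, -1.2, -7.7]
width: 12.6
gripper_force: 60.4
```

```bash
python3 st.py
```

```text
deg 61.49 [ 663.5 -183.    84.5] F [ 4.5 -1.2 -7.7] T [ 0.051 -1.39  -0.074] 12.559865353183511 10.2
```

carry_out:
  deltas: [0,0,6,0,0,0,1,0,0,0,0,0,0,1,0,0,0,0,0,0,1]

```text
clock: 10.58
eef_pos: [663.4, -183.1, 84.6]
tool_rot: [-3.141, -0.001, 2.103]
force: [4.4, -0.0, -10.5]
width: 12.4
gripper_force: 60.0
```

```bash
python3 st.py
```

```text
deg 67.54 [ 663.4 -183.1   84.6] F [  4.4  -0.  -10.5] T [-0.059 -1.358  0.016] 12.446458352572574 10.575
```

Third stop: 67.5°, torque about 0. Now I'll press it in.

carry_out:
  deltas: [0,0,0,0,0,0.002,1,0,0,0,0,0,0.002,1,0,0,0,0,0,0.002,1,0,0,0,0,0,0.002,1,0,0,0,0,0,0,1,0,0,0,0,0,0,1]

```text
clock: 11.32
eef_pos: [663.6, -183.2, 79.4]
tool_rot: [3.141, -0.001, 2.101]
force: [-1.0, 2.1, 8.4]
width: 12.7
gripper_force: 62.7
```

```bash
python3 st.py
```

```text
deg 67.69 [ 663.6 -183.2   79.4] F [-1.   2.1  8.4] T [0.591 0.179 0.018] 12.651750182303848 11.325
```

carry_out:
  deltas: [0,0,0,0,0,0.0015,1,0,0,0,0,0,0.0015,1,0,0,0,0,0,0.001,1,0,0,0,0,0,0,1,0,0,0,0,0,0,1,0,0,0,0,0,0,1]

```text
clock: 12.08
eef_pos: [663.7, -183.3, 78.2]
tool_rot: [3.14, -0.001, 2.101]
force: [-6.1, 4.2, 23.8]
width: 12.5
gripper_force: 64.9
```

```bash
python3 st.py
python3 - <<'E'
from h import *
a=ctrl.get_image("scene")[:,:,::-1]
cv2.imwrite("pics/f.png",cv2.resize(a[110:290,110:350],(800,600),interpolation=2))
E
python3 st.py
```

```text
deg 67.69 [ 663.7 -183.3   78.2] F [-6.1  4.2 23.8] T [0.977 1.266 0.009] 12.458143489672135 12.075
deg 67.69 [ 663.7 -183.3   78.2] F [-6.   4.8 24.5] T [ 1.009  1.284 -0.003] 12.43535686182785 12.125
```

View pics/f.png

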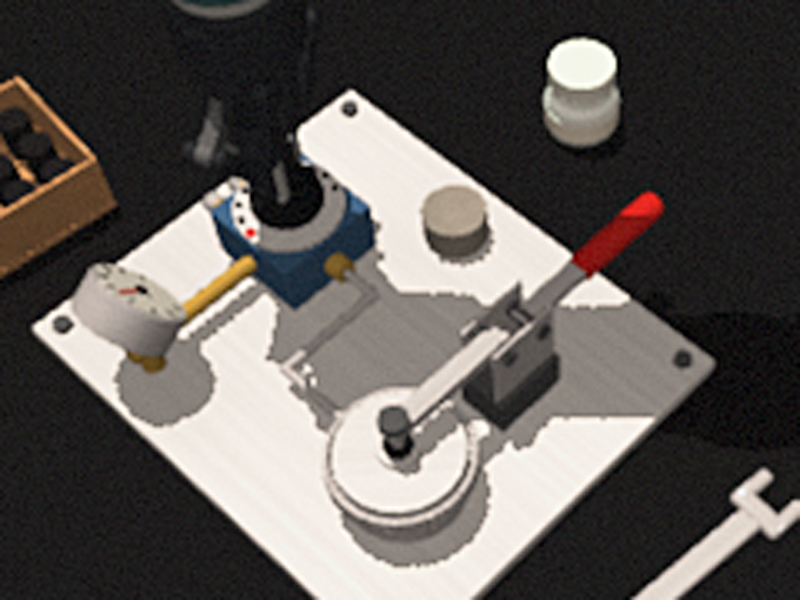

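The gauge needle at crop (130,290) has moved, the clamp is shut, and the bystanders haven't moved. Pressing took 6.3 mm of travel, with a hard stop at 24 N. I'll ease off slightly and check that the force holds steady.

carry_out:
  deltas: [0,0,0,0,0,-0.0005,1,0,0,0,0,0,0,1,0,0,0,0,0,0,1,0,0,0,0,0,0,1,0,0,0,0,0,0,1,0,0,0,0,0,0,1]

```text
clock: 12.88
eef_pos: [663.6, -183.3, 78.2]
tool_rot: [3.14, -0.001, 2.101]
force: [-5.2, 3.8, 20.7]
width: 12.9
gripper_force: 64.4
```

```bash
python3 st.py
```

```text
deg 67.69 [ 663.6 -183.3   78.2] F [-5.2  3.8 20.7] T [0.949 1.088 0.01 ] 12.860584693748628 12.875
```

Steady at 21 N, position unchanged.

```bash
python3 -c "
from cell import ctrl
print(ctrl.finish_job())"
```

```text
the job is handed in; nothing more can be done
None
```

I handed the job in at about 13 s: the clamp is shut, and the knob was turned three clicks to the third stop (67.7° measured) and is held fully pressed in at about 21 N; the bystanders were not touched, and the judge's verdict was not shown.

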